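# Clip the grabber probe onto the crossbar of the test stand

## Task

Clip the grabber probe onto the brass crossbar of the sloping test stand, ready for a test lead: squeeze its two upright finger plates together so that the hook slides out of the nose, lay the probe on the slope with its nose uphill and the hook over the bar, then let go so that the spring draws the hook shut on it. Leave the probe lying flat and straight on the slope with the bar held between hook and nose, and do not move the other things on the bench.

Things in the scene. Friction and masses are not known exactly. Their poses are not given: they have to be found in the camera images.
- grabber: Grabber probe, loose, black plastic and steel, 0.2 kg, 113 mm long (hook in), 36 mm wide, 86 mm high: a level barrel on two flat-bottomed collars, two upright finger plates on top. Origin: on its underside, 62 mm behind the nose face; x points out of the nose, z up through the plates. Barrel top at z = 39 mm; above it the plates stand free, up to z = 86 mm.
- fixed_plate (a point): Middle of the front (outer) face of the fixed finger plate: x = +20 mm, z = 65 mm of the probe. The plate is 28 mm wide, 6 mm thick.
- moving_plate (a point): Middle of the back (outer) face of the moving finger plate at the tail, 28 mm wide: x = -42 mm, z = 65 mm of the probe with the hook in, x = -18 mm when squeezed to the stop. Over their outer faces the plates measure 62 mm, squeezed home 38 mm.
- plunger (a joint): How far the hook is pushed out: 0 = drawn in, 0.024 m = fully out. Squeezing the two finger plates together pushes it out against a spring (3 N at the start, 8 N at the stop); when let go the spring draws it back. About 0.009 m when it has closed on the crossbar.
- hook (a point): Inner (backward) face of the steel hook, 13 mm above the probe's underside: x = +65 mm with the hook in, +89 mm fully out. A 12 mm wide flat that hangs from a rod (rod's underside at z = 22 mm) down to z = 2 mm; a lip at its foot (z 2 to 5 mm) reaches 4 mm back. Fully out, 23 mm is free between nose face and lip.
- nose (a point): Middle of the flat nose face, x = +62 mm, z = 13 mm of the probe; the face is 26 mm wide and runs from z = 6 to 39 mm.
- test_stand: Fixed grey-painted steel stand, base 144 x 100 mm, about 120 mm high, with a sloping bed facing the robot. Origin: centre of its underside; x is level and points to the uphill end of the bed, z up.
- bed: The flat sloping bed of the stand, 25 degrees to the horizontal, 155 x 100 mm. Origin: on the bed's surface right below the middle of the crossbar, 38 mm ahead of and 88 mm above the stand's origin; x points up the slope, z square out of the bed. The bed runs from x = -120 to +35 mm.
- crossbar (a point): Middle of the round brass crossbar (the post to catch): 12 mm diameter, along the bed's y, centre 13 mm above the bed (7 mm free under it), held between two steel lugs 26 mm long (along the slope), 25 mm high, 60 mm clear between them.
- bangle: Carved horn bangle, a ring 70 mm across and 22 mm high, lying flat. A bystander: leave it alone.
- beaker: Red plastic beaker, 71 mm across, 50 mm high. A bystander: leave it alone.
- cup: Porcelain tea cup, 77 mm across, 57 mm high. A bystander: leave it alone.
- punch_a: Steel chasing punch, a bar 122 mm long and 10 mm thick, lying along its own x; origin at the centre of its underside. A bystander: leave it alone.
- dolly: Turned wooden dolly with a disc foot, 74 mm across, 96 mm high. A bystander: leave it alone.
- saucer_a: White saucer, 105 mm across, 19 mm high. A bystander: leave it alone.
- jar: Dark open jar, 80 mm across, 74 mm high. A bystander: leave it alone.
Not all that is in view belongs to the job. What is meant by the grabber is not red, and is the larger of those in its own colour.

How it is judged:
On the way, in this order (a step that is already met when the one before it is completed fails the run):
1. the probe is lifted off the bench with its hook pushed out (value of joint plunger above 0.018 m and height (world z) of grabber above 0.02 m), for 0.1 s.
2. the crossbar is in the mouth between nose and hook while the hook is still pushed out (x of crossbar in the frame of grabber between 0.06 and 0.09 m and z of crossbar in the frame of grabber between 0.007 and 0.019 m and y of grabber in the frame of bed between -0.024 and 0.024 m and value of joint plunger above 0.016 m), for 0.1 s.
At the end, for the whole second after the job is handed in: Bar held between nose and hook: its centre 64-72 mm ahead of the probe's origin, 7-19 mm above its underside; plunger back to 6-12 mm; probe within 24 mm of the bed's centre line, its underside -4 to +6 mm off the bed, straight and flat on it within 0.15 rad, at rest (x of crossbar in the frame of grabber between 0.064 and 0.072 m and z of crossbar in the frame of grabber between 0.007 and 0.019 m and y of grabber in the frame of bed between -0.024 and 0.024 m and value of joint plunger between 0.006 and 0.012 m and angle between the x axis of grabber and the x axis of bed, either way round below 0.15 rad and angle between the z axis of grabber and the z axis of bed, either way round below 0.15 rad and z of grabber in the frame of bed between -0.004 and 0.006 m and linear speed of grabber below 0.02 m/s and angular speed of grabber below 0.2 rad/s); the robot touches nothing.
It fails at once if a bystander on the bench is moved by more than 30 mm (distance of any of bangle, beaker, cup, punch_a, dolly, saucer_a, jar from where it was at the start of the episode above 0.03 m).
It also fails if it takes over 40 s, if anything falls off the work surface, if the arm or the gripper's body presses on something with over 40 N, if the wrist force passes 120 N, or if a joint passes its speed limit or range.

## Robot

A 6-joint arm with a two-finger parallel gripper is mounted at the origin on a cart in front of the work surface, level with it; the furniture and walls round the work are solid. World frame = base frame: x ahead of the robot, y to its left, z up, the work surface at z = 0. Lengths are in m, angles in rad, forces in N, time in s.
With the tool pointing down it reaches from about 0.35 to 0.85 m from the base axis. Payload 8.1 kg.
Tool frame: the origin (TCP) lies between the finger pads; the fingertips stand 11 mm ahead of it and the grasp point (between the pads) lies 8 mm behind it (robot.tips_ahead is the distance from the TCP to the fingertips, in m); z points along the fingers, y is the line along which they close (so a half turn about z gives the same grasp; the last joint's range is limited). The gripper opens to 93 mm and grips with 3 to 60 N. Pads are 15 mm wide; open, the fingers measure 128 mm over their backs; the gripper's body (75 mm by 188 mm) begins 65 mm behind the grasp point.
Start: joints at [-1.336, 0.13, 1.488, -0, 1.523, -0.085], TCP at [0.189, -0.57, 0.198] pointing down, gripper open.
Joint ranges: [-2.96, 2.96], [-0.89, 2.26], [0.02, 2.5], [-1.34, 4.48], [0, 2.73], [-2.66, 2.66]. Speed limits (rad/s): [2.39, 2.39, 2.79, 3.14, 3.14, 3.14].

## Interface

Orientations are given as a rotation vector (axis times angle).
In Python, from plant import robot gives the robot as it stands. The module is installed in compiled form; this text tells all that it offers.
- The arm moves only by the tool move_arm, never from a script. Its argument "deltas" is one flat list of numbers, 7 for each row, row after row: the shift along the tool's x, y, z in m, then the turn, a rotation vector about the tool's x, y, z in rad, then the opening, from 0 (shut) to 1 (fully open). A call has 1 to 12 rows; each row is the pose to reach, as a shift and turn from the pose commanded when the call began, along the tool's axes at that moment; what a row does not reach only later rows make up. A row lasts 1/8 s, in which the tool goes at most 62.5 mm and 10.7 degrees, less where a joint would pass 70% of its speed; a pose out of reach is approached as far as the arm can. A call with a gripper value outside its range is refused whole. The fingers move at their own pace and stop on an object; "squeeze" is the grip in N (left out, the last holds). Time passes only in rows, so rows that repeat a pose let the fingers close. It gives the time, the measured TCP pose, the force, the opening and the grip force at its end, in the units of the state.
- robot.read_state(): the state, without advancing time (a new reading comes with each control period).
- robot.read_camera(name): name is "side" or "top" or "wrist"; returns (picture, depth): 420x560x3 uint8, red, green, blue; 420x560 float32, m along the optical axis (not along the pixel's ray), 0 where there is no reading.
- robot.camera_model(name): a dict with "K" (3x3 intrinsics, pixels), "R" (3x3) and "t" (3): a world point X has camera coordinates R X + t; the wrist camera has in their place "tool_from_camera" (4x4, takes a point from camera to tool coordinates, whose origin is the TCP and whose axes are the flange's). Camera axes: x right, y down, z forward; pixel columns grow to the right and rows downward; lengths in m; the calibration is good to about 2 mm. The wrist camera is an equidistant fisheye: a pixel r from the principal point sees the ray r / f radians off the axis. A picture is of the moment at which its call begins: read the wrist's pose just before it. camera_model takes no time and is no camera call.
- robot.close_job(): hands the job in; it is judged then, once.
Trained networks look in the newest picture that a camera, given by its name, has taken for a name from the list of things; names that differ only in an ending like _2 or _b are one class to them, and where a whole thing is asked for, a point or a joint stands for the part that bears it (a point fixed in the world has none). Each returns a list of dicts, best first, with "confidence" (0 to 1); they miss things now and then, are a little off and sometimes report something else, mostly with a low value. They report only what shows in the picture. A call takes as long as a camera call. They do not tell look-alikes from the thing itself.
- robot.recognise(camera, label): "uv" ([column, row] in pixels, amid what is visible of it).
The state is a dict: "t": time; "q": joint angles; "dq": joint speeds; "joint_torque": joint torques, N m; "tool_pos": TCP position; "orientation": TCP orientation; "force": force on the tool from outside, world axes, zero at the start; "wrist_torque": the same for the moment, N m; "opening": finger opening in m; "gripper_force": force on a finger pad.
Only numpy, scipy, OpenCV 4.12 (cv2) and the standard library are available. Lean on these libraries where they do the work, as an engineer would, in place of code of your own. Each camera call takes 0.05 s, during which the arm holds its last target. There are 200 camera calls.

## Working session

There is one attempt and no reset: what is moved stays moved. The work goes in short steps, Python scripts to look and compute and a tool call to move; the robot and the scene stay as the last step left them, time stands still between calls to the robot, and variables do not carry over. Pictures are saved under pics/ and viewed, at most 10 in all, crops included, and the job is handed in when it is done.

Besides the shell and the picture viewer there is one more tool, called after "Request:" as name(argument=value, ...) on one line, values as JSON. move_arm: Moves the arm, as the interface text tells. Its arguments: {"type":"object","properties":{"deltas":{"type":"array","items":{"type":"number"}},"squeeze":{"type":"number"}},"required":["deltas"]}

```bash
mkdir -p pics; cat > h.py <<'E'
import numpy as np, cv2
from scipy.spatial.transform import Rotation as Ro
from plant import robot
def cloud(name):
    s=robot.read_state(); im,d=robot.read_camera(name); m=robot.camera_model(name); K=m["K"]
    v,u=np.mgrid[0:420,0:560].astype(float)
    if name!="wrist":
        c=np.stack([(u-K[0][2])/K[0][0]*d,(v-K[1][2])/K[1][1]*d,d],-1)
        P=(c-np.array(m["t"]))@np.array(m["R"])
    else:
        a=(u-K[0][2])/K[0][0]; b=(v-K[1][2])/K[1][1]; r=np.hypot(a,b)+1e-9
        k=np.tan(np.minimum(r,1.5))/r
        c=np.stack([a*k*d,b*k*d,d],-1); T=np.array(m["tool_from_camera"])
        P=(c@T[:3,:3].T+T[:3,3])@Ro.from_rotvec(s["orientation"]).as_matrix().T+s["tool_pos"]
    P[d<=0]=np.nan
    return im,P,s
def save(im,f): cv2.imwrite("pics/"+f,im[...,::-1])
E
python3 - <<'E'
from h import *
for c in ("top","side"):
    im,P,s=cloud(c); save(im,c+".png"); np.savez(c+".npz",im=im,P=P)
    for l in ("grabber","test_stand","crossbar","fixed_plate","moving_plate","nose"):
        for r in robot.recognise(c,l)[:3]:
            u,v=map(int,r["uv"]); print(c,l,round(r["confidence"],2),u,v,np.nanmedian(P[max(v-1,0):v+2,max(u-1,0):u+2].reshape(-1,3),0).round(3))
print(s["t"])
E
```

```text
top grabber 0.95 337 222 [ 0.597 -0.106  0.037]
top grabber 0.88 352 279 [ 0.461 -0.142  0.036]
top grabber 0.69 288 212 [0.616 0.013 0.06 ]
top test_stand 0.92 212 201 [0.638 0.194 0.07 ]
top crossbar 0.74 209 199 [0.642 0.201 0.074]
top fixed_plate 0.98 335 216 [ 0.607 -0.098  0.069]
top fixed_plate 0.7 289 211 [0.618 0.011 0.062]
top moving_plate 0.71 327 237 [ 0.556 -0.078  0.083]
top nose 0.98 352 276 [ 0.468 -0.14   0.049]
top nose 0.84 334 219 [ 0.604 -0.098  0.037]
top nose 0.63 290 215 [0.613 0.008 0.03 ]
side grabber 0.95 279 228 [ 0.615 -0.002  0.024]
side grabber 0.89 288 249 [ 0.603 -0.118  0.033]
side grabber 0.87 230 263 [ 0.47  -0.154  0.038]
side test_stand 0.72 270 191 [0.631 0.148 0.058]
side crossbar 0.73 269 179 [0.642 0.2   0.07 ]
side crossbar 0.56 200 179 [0.478 0.403 0.006]
side crossbar 0.22 272 187 [0.639 0.155 0.066]
side fixed_plate 0.95 287 249 [ 0.601 -0.117  0.033]
side fixed_plate 0.71 277 222 [0.616 0.012 0.031]
side fixed_plate 0.55 229 266 [ 0.467 -0.158  0.034]
side moving_plate 0.88 206 257 [ 0.426 -0.115  0.036]
side moving_plate 0.56 265 246 [ 0.558 -0.09   0.03 ]
side nose 0.82 278 227 [0.613 0.001 0.026]
side nose 0.81 226 265 [ 0.46  -0.159  0.037]
0.35
```

```bash
sleep 0
```

```text
(no output)
```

View pics/top.png

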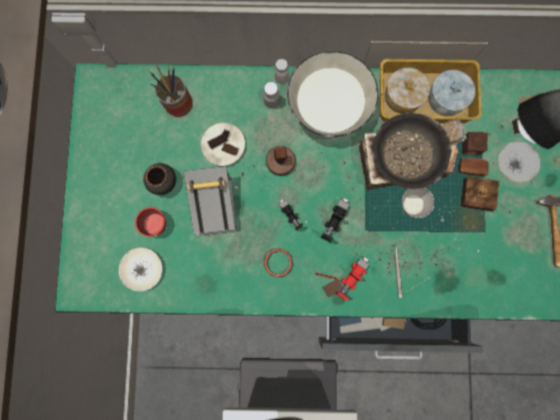

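View pics/side.png

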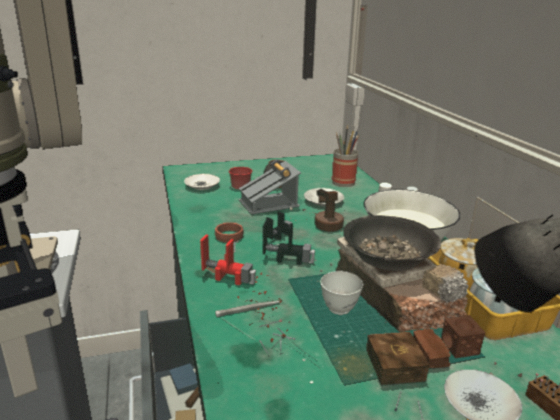

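The top view shows black candidates at (337,220) and, smaller, at (290,213). The red one is at (352,278), and the stand at (212,203) has its bar at (208,185). Next I'll measure these from the depth cloud.

```bash
python3 - <<'E'
from h import *
d=np.load("top.npz"); im,P=d["im"],d["P"]
a=cv2.resize(im[180:255,265:365],(800,600),interpolation=cv2.INTER_CUBIC); save(a,"crop1.png")
# stand region
x=P.reshape(-1,3)
m=(x[:,0]>.5)&(x[:,0]<.76)&(x[:,1]>.1)&(x[:,1]<.3)&(x[:,2]>.015)
q=x[m]
# bed plane ransac
rng=np.random.default_rng(0);best=None
for i in range(800):
    p=q[rng.choice(len(q),3,False)]; n=np.cross(p[1]-p[0],p[2]-p[0])
    if np.linalg.norm(n)<1e-5: continue
    n/=np.linalg.norm(n); n*=np.sign(n[2])
    if abs(np.arccos(n[2])-np.radians(25))>.12: continue
    k=abs((q-p[0])@n)<.003
    if best is None or k.sum()>best.sum(): best=k
b=q[best]; c=b.mean(0); n=np.linalg.svd(b-c)[2][2]; n*=np.sign(n[2])
print(len(q),best.sum(),c.round(3),n.round(3),np.degrees(np.arccos(n[2])),"yaw",np.degrees(np.arctan2(-n[1],-n[0])))
print(cv2.minAreaRect(b[:,:2].astype(np.float32)*1000))
h=(q-c)@n; f=np.abs(h)<.04
for nm,lo,hi in(("bar+lugs",.009,.03),):
    k=(h>lo)&(h<hi); print(k.sum(),q[k].mean(0)); 
# bar by colour
col=im.reshape(-1,3)[m].astype(int); k=(col[:,0]-col[:,2]>60)&(h>.008); 
bb=q[k]; print("bar",k.sum(),bb.mean(0).round(4),h[k].mean()); dd=np.linalg.svd(bb-bb.mean(0))[2][0]; print(dd, np.degrees(np.arctan2(dd[1],dd[0])),((bb-bb.mean(0))@dd).min(),((bb-bb.mean(0))@dd).max())
for n_,(xa,xb,ya,yb) in dict(big=(.53,.66,-.15,-.05),small=(.56,.66,-.04,.05)).items():
    k=(x[:,0]>xa)&(x[:,0]<xb)&(x[:,1]>ya)&(x[:,1]<yb)&(x[:,2]>.012); g=x[k]
    print(n_,k.sum(),g.mean(0),g[:,2].max(),cv2.minAreaRect(g[:,:2].astype(np.float32)*1000))
E
```

```text
2853 1987 [0.636 0.199 0.069] [-0.418 -0.061  0.906] 24.98924190756162 yaw 8.289650266228092
((638.2225341796875, 200.2149658203125), (140.50039672851562, 99.68671417236328), 7.346127510070801)
245 [0.66865559 0.2047376  0.10592087]
bar 138 [0.6699 0.2055 0.1046] 0.017539655017361055
[-0.12936417  0.99140901 -0.01931531] 97.43424639831593 -0.04263255510542607 0.040904154495053295
big 499 [ 0.60174823 -0.10088698  0.0434071 ] 0.09001283532950606 ((603.7657470703125, -102.03823852539062), (34.94920349121094, 113.03752899169922), 63.858646392822266)
small 258 [0.61503643 0.00869427 0.03108337] 0.06665107770581667 ((615.536865234375, 8.832950592041016), (82.95832824707031, 25.76395034790039), 32.50141906738281)
```

```bash
sleep 0
```

```text
(no output)
```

View pics/crop1.png

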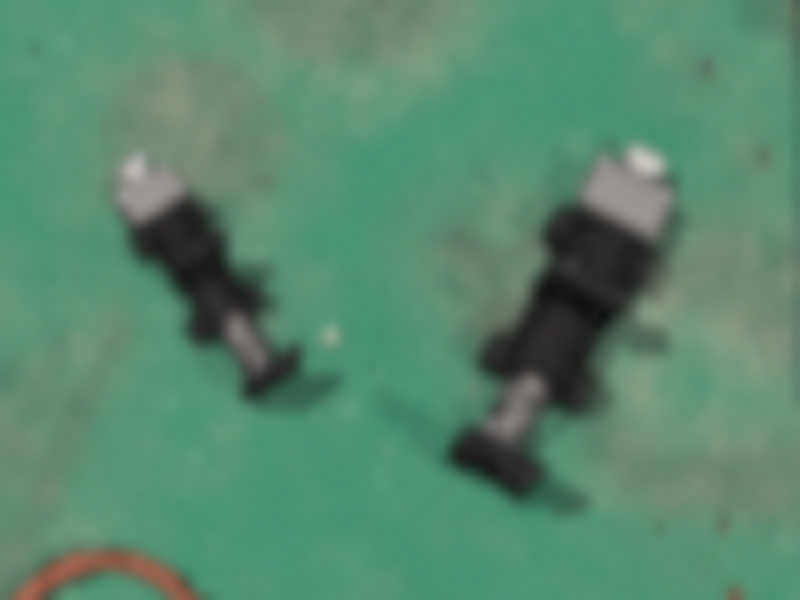

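The crop settles it. The big black grabber (crop x 450–680) has its nose (white hook tip at crop (645,160)) pointing +x, −y at about −26° yaw, and its footprint is 113 mm long, so it is the target. The small one is only 83 mm long.

```bash
cat >> h.py <<'E'
def ori(yaw,flip,pitch=0):
    # tool y along +-probe x; tool z = -probe z ; probe x pitched up by pitch
    B=Ro.from_euler('ZY',[yaw,-pitch],degrees=True).as_matrix()
    y=B[:,1*0]*flip; z=-B[:,2]; return np.stack([np.cross(y,z),y,z],1)
def delta(pos,R,s=None,p0=None,R0=None):
    if s is None: s=robot.read_state()
    R0=Ro.from_rotvec(s["orientation"]).as_matrix() if R0 is None else R0
    p0=np.array(s["tool_pos"]) if p0 is None else p0
    return (R0.T@(np.array(pos)-p0)).round(4).tolist(), Ro.from_matrix(R0.T@R).as_rotvec().round(3).tolist()
E
python3 - <<'E'
from h import *
s=robot.read_state(); print(s["t"],np.round(s["tool_pos"],4),s["q"]); R=Ro.from_rotvec(s["orientation"]).as_matrix(); print(R.round(3),s["opening"],s["force"])
for f in(1,-1): print(f,delta([.581,-.091,.2],ori(-26,f)))
print(robot.camera_model("wrist")["tool_from_camera"])
E
```

```text
0.7 [ 0.1886 -0.5696  0.1981] [-1.33642127e+00  1.30382965e-01  1.48818410e+00 -9.96030425e-06
  1.52297904e+00 -8.53825168e-02]
[[ 0.949  0.314  0.   ]
 [ 0.314 -0.949 -0.   ]
 [-0.     0.    -1.   ]] 0.09288121197697694 [-1.15794955 -0.12465405  0.2675746 ]
1 ([0.5229, -0.331, -0.002], [0.0, 0.0, -0.797])
-1 ([0.5229, -0.331, -0.002], [0.0, -0.0, 2.344])
[[-6.66204722e-04 -9.64985987e-01 -2.62300593e-01  7.26407669e-02]
 [ 9.99999572e-01 -4.74315685e-04 -7.94876006e-04 -6.85677360e-04]
 [ 6.42630922e-04 -2.62301010e-01  9.64985889e-01 -1.86405957e-01]
 [ 0.00000000e+00  0.00000000e+00  0.00000000e+00  1.00000000e+00]]
```

Request:
move_arm(deltas=[0.523, -0.331, -0.002, 0, 0, -0.797, 1, 0.523, -0.331, -0.002, 0, 0, -0.797, 1, 0.523, -0.331, -0.002, 0, 0, -0.797, 1, 0.523, -0.331, -0.002, 0, 0, -0.797, 1, 0.523, -0.331, -0.002, 0, 0, -0.797, 1, 0.523, -0.331, -0.002, 0, 0, -0.797, 1, 0.523, -0.331, -0.002, 0, 0, -0.797, 1, 0.523, -0.331, -0.002, 0, 0, -0.797, 1, 0.523, -0.331, -0.002, 0, 0, -0.797, 1, 0.523, -0.331, -0.002, 0, 0, -0.797, 1, 0.523, -0.331, -0.002, 0, 0, -0.797, 1, 0.523, -0.331, -0.002, 0, 0, -0.797, 1])

```text
t: 2.2
tool_pos: [0.5808, -0.091, 0.1998]
orientation: [-2.664, -1.665, 0.001]
force: [-0.5, -1.4, 0.2]
opening: 0.0932
gripper_force: 0.0
```

```bash
python3 - <<'E'
from h import *
im,P,s=cloud("wrist"); save(im,"w1.png"); np.savez("w1.npz",im=im,P=P)
for l in ("fixed_plate","moving_plate","nose","hook"):
    for r in robot.recognise("wrist",l)[:2]:
        u,v=map(int,r["uv"]); print(l,round(r["confidence"],2),u,v,np.nanmedian(P[v-1:v+2,u-1:u+2].reshape(-1,3),0).round(3))
x=P.reshape(-1,3); c=im.reshape(-1,3).astype(int)
k=(abs(x[:,0]-.6)<.09)&(abs(x[:,1]+.1)<.08)&(x[:,2]<.1)&(x[:,2]>.01)
g=x[k]; print(k.sum(),cv2.minAreaRect(g[:,:2].astype(np.float32)*1000))
o=np.array([.591,-.0957]);th=np.radians(-26);R=np.array([[np.cos(th),np.sin(th)],[-np.sin(th),np.cos(th)]])
L=(g[:,:2]-o)@R.T
for lo,hi in((.012,.03),(.03,.043),(.05,.08),(.081,.095)):
    m=(g[:,2]>lo)&(g[:,2]<hi); h=np.histogram(L[m,0]*1000,bins=np.arange(-60,85,4)); print(lo,m.sum(),h[0],np.percentile(L[m],[2,98],axis=0).round(4).tolist())
m=(g[:,2]>.08); t=g[m]
for nm,mm in(("mov",L[m,0]<-.015),("fix",L[m,0]>=-.015)): print(nm,mm.sum(),t[mm].mean(0).round(4),cv2.minAreaRect(t[mm][:,:2].astype(np.float32)*1000))
E
```

```text
fixed_plate 0.96 309 190 [ 0.609 -0.096  0.081]
fixed_plate 0.79 225 266 [ 0.48  -0.146  0.037]
moving_plate 0.78 262 189 [ 0.563 -0.083  0.034]
moving_plate 0.63 259 267 [ 0.513 -0.171  0.02 ]
nose 0.94 226 269 [ 0.48  -0.15   0.037]
nose 0.8 271 89 [0.619 0.008 0.062]
hook 0.62 259 271 [ 0.513 -0.172  0.03 ]
hook 0.58 257 115 [ 0.593 -0.007  0.023]
2677 ((600.1590576171875, -99.90208435058594), (159.4427032470703, 179.72621154785156), 89.82174682617188)
0.012 570 [ 0  0  0  2 10 34 43 14 14 18 15 15 16 75 44 35 10  6  8  3  3  7  7 12
 37 39 25  8  9  7  8 10 34  2  0  0] [[-0.0414, -0.1033], [0.0707, 0.0175]]
0.03 1450 [ 0  0  0  0  8  8 19 28 32 37 23 36 22 36 87 72 78 82 71 26  5 19 76 80
 78 82 80 93 90 84 80  7 11  0  0  0] [[-0.0337, -0.0134], [0.0634, 0.0131]]
0.05 203 [ 0  0  0  0 17 17 64  0  0  0  0  0  0  0  0  0  0  0  0 78 18  0  0  0
  0  0  0  0  0  0  0  0  0  0  0  0] [[-0.0405, -0.0331], [0.1233, 0.0669]]
0.081 363 [  0   0   0   0   0 100  71   0   0   0   0   0   0   0   0   0   0   0
   0 117  71   0   0   0   0   0   0   0   0   0   0   0   0   0   0   0] [[-0.0391, -0.0137], [0.0224, 0.0132]]
mov 182 [ 0.5584 -0.0794  0.0851] ((557.7713012695312, -79.43394470214844), (27.461244583129883, 6.848231315612793), 63.4899787902832)
fix 200 [ 0.6115 -0.107   0.0849] ((642.1710205078125, -143.03094482421875), (25.993101119995117, 116.92030334472656), 41.12467956542969)
```

```bash
sleep 0
```

```text
(no output)
```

View pics/w1.png

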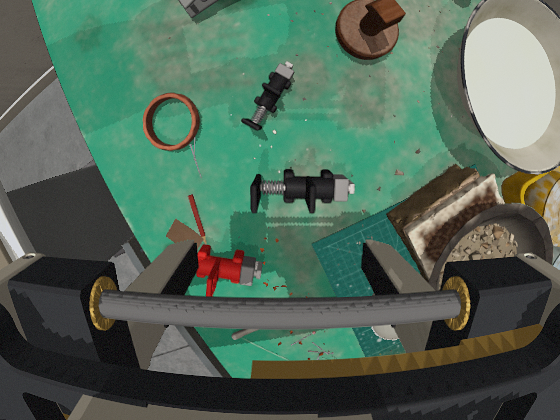

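The wrist view shows the big black grabber at (300,188) with its nose right at (345,188), lined up with the tool's y. I'll go down, squeeze, then lift.

```bash
python3 - <<'E'
from h import *
print(delta([.583,-.0917,.057],ori(-26.5,1)))
E
```

```text
([0.0014, 0.0019, 0.1433], [0.0, 0.0, 0.007])
```

Request:
move_arm(deltas=[0.0014, 0.0019, 0.05, 0, 0, 0.007, 1, 0.0014, 0.0019, 0.095, 0, 0, 0.007, 1, 0.0014, 0.0019, 0.125, 0, 0, 0.007, 1, 0.0014, 0.0019, 0.143, 0, 0, 0.007, 1, 0.0014, 0.0019, 0.143, 0, 0, 0.007, 1, 0.0014, 0.0019, 0.143, 0, 0, 0.007, 0.5, 0.0014, 0.0019, 0.143, 0, 0, 0.007, 0, 0.0014, 0.0019, 0.143, 0, 0, 0.007, 0, 0.0014, 0.0019, 0.143, 0, 0, 0.007, 0, 0.0014, 0.0019, 0.143, 0, 0, 0.007, 0, 0.0014, 0.0019, 0.143, 0, 0, 0.007, 0], squeeze=30)

```text
t: 3.82
tool_pos: [0.5845, -0.0909, 0.058]
orientation: [2.669, 1.654, 0.003]
force: [3.6, -1.7, 3.4]
opening: 0.0382
gripper_force: 9.7
```

Opening is 38.2 mm, so the plates are squeezed home. Next I lift, then work out the bed hover.

Request:
move_arm(deltas=[0, 0, -0.03, 0, 0, 0, 0, 0, 0, -0.08, 0, 0, 0, 0, 0, 0, -0.13, 0, 0, 0, 0, 0, 0, -0.16, 0, 0, 0, 0, 0, 0, -0.16, 0, 0, 0, 0])

```text
t: 4.45
tool_pos: [0.5844, -0.0906, 0.2192]
orientation: [2.668, 1.654, 0.004]
force: [0.2, 0.0, -2.2]
opening: 0.0368
gripper_force: 30.0
```

```bash
cat >> h.py <<'E'
RB=Ro.from_euler('ZY',[7.4,-25],degrees=True).as_matrix(); OB=np.array([.6764,.2052,.088])
def bedtcp(x,y,z): return OB+RB@np.array([x+.001,y,z+.058])
E
python3 - <<'E'
from h import *
s=robot.read_state(); print(s["t"],s["tool_pos"],s["opening"],s["gripper_force"])
print(bedtcp(-.0735,0,.07),delta(bedtcp(-.0735,0,.07),ori(7.4,1,25)))
im,P,s=cloud("wrist"); save(im,"w2.png")
E
```

```text
4.45 [ 0.58443626 -0.09064667  0.21921792] 0.03683496123408905 29.963276088237762
[0.55759536 0.18976997 0.17336757] ([0.2392, -0.1489, 0.0456], [-0.42, 0.129, -0.58])
```

View pics/w2.png

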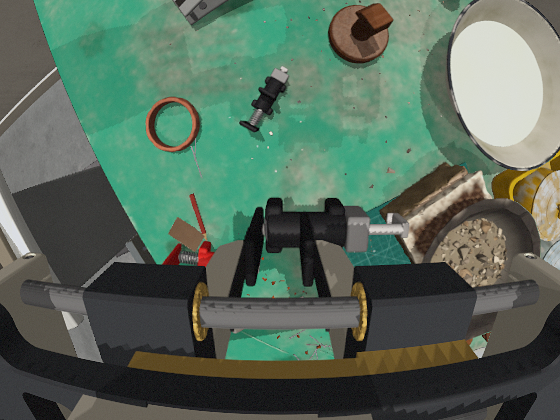

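The probe is held, with its hook fully out at (400,228). Next I move to a hover above the bed.

```bash
python3 - <<'E'
from h import *
print(delta(bedtcp(-.0735,0,.09),ori(7.4,1,25)))
E
```

```text
([0.2348, -0.1546, 0.0252], [-0.424, 0.129, -0.581])
```

Request:
move_arm(deltas=[0.02, -0.013, 0, -0.106, 0.032, -0.145, 0, 0.06, -0.04, 0, -0.212, 0.065, -0.29, 0, 0.11, -0.07, 0.005, -0.318, 0.097, -0.435, 0, 0.16, -0.105, 0.01, -0.424, 0.129, -0.581, 0, 0.2, -0.132, 0.02, -0.424, 0.129, -0.581, 0, 0.235, -0.155, 0.025, -0.424, 0.129, -0.581, 0, 0.235, -0.155, 0.025, -0.424, 0.129, -0.581, 0, 0.235, -0.155, 0.025, -0.424, 0.129, -0.581, 0])

```text
t: 5.5
tool_pos: [0.5477, 0.1884, 0.1892]
orientation: [1.859, 2.119, 0.465]
force: [0.0, 0.1, -1.9]
opening: 0.037
gripper_force: 30.0
```

```bash
python3 - <<'E'
from h import *
im,P,s=cloud("wrist"); save(im,"w3.png"); np.savez("w3.npz",im=im,P=P)
im2,P2,_=cloud("side"); save(cv2.resize(im2[130:230,210:345],(800,592),interpolation=cv2.INTER_CUBIC),"s3.png")
x=P.reshape(-1,3); b=(x-OB)@RB; c=im.reshape(-1,3).astype(int)
print(s["t"],s["opening"],s["gripper_force"],((s["tool_pos"]-OB)@RB).round(4))
m=(b[:,0]>-.115)&(b[:,0]<.03)&(abs(b[:,1])<.045)&(abs(b[:,2])<.006); q=b[m]
A=np.c_[q[:,:2],np.ones(len(q))]; print("bedplane",m.sum(),np.linalg.lstsq(A,q[:,2],rcond=None)[0].round(4))
k=(c[:,0]-c[:,2]>50)&(abs(b[:,0])<.03)&(abs(b[:,1])<.05)&(b[:,2]>.008)&(b[:,2]<.025); q=b[k]
print("bar",k.sum(),q.mean(0).round(4),np.percentile(q,[2,50,98],axis=0).round(4).tolist(), np.polyfit(q[:,1],q[:,0],1).round(4) if k.sum()>3 else 0)
# lugs
k=(b[:,2]>.0215)&(b[:,2]<.03)&(abs(b[:,0])<.02)&(abs(b[:,1])<.055); q=b[k]; 
for sg in(1,-1):
    z=q[q[:,1]*sg>0]; print("lug",sg,len(z),np.percentile(z,[3,50,97],axis=0).round(4).tolist() if len(z) else 0)
# held probe in tool frame
R=Ro.from_rotvec(s["orientation"]).as_matrix(); tl=(x-s["tool_pos"])@R
k=(abs(tl[:,0])<.03)&(abs(tl[:,1])<.12)&(tl[:,2]>.012)&(tl[:,2]<.06); q=tl[k]
k2=q[:,1]>.04;print("probe",k.sum(),np.percentile(q,[1,50,99],axis=0).round(4).tolist()); n=q[k2]
print("nosepart", np.histogram(n[:,1]*1000,bins=np.arange(40,100,4)), np.percentile(n,[1,50,99],axis=0).round(4).tolist())
t=q[(q[:,1]>.07)]; print("rod",len(t),np.median(t,0).round(4))
E
```

```text
5.5 0.03699703774136003 29.963130354881287 [-7.480e-02 -1.000e-04  1.466e-01]
bedplane 6983 [-0.0023  0.0025 -0.0008]
bar 459 [-0.0003  0.0166  0.0172] [[-0.006, -0.0056, 0.0128], [-0.0006, 0.0155, 0.0174], [0.006, 0.0414, 0.0207]] [-0.0036 -0.0002]
lug 1 178 [[-0.0109, 0.0299, 0.0219], [0.0008, 0.0338, 0.0236], [0.0113, 0.0368, 0.0253]]
lug -1 0 0
probe 4894 [[-0.0141, -0.0154, 0.0155], [0.0051, 0.0336, 0.0228], [0.0183, 0.092, 0.0527]]
nosepart (array([279, 270, 262, 262, 241,  32,  58,  58,  59,  56,  57, 107, 199,
        50]), array([40, 44, 48, 52, 56, 60, 64, 68, 72, 76, 80, 84, 88, 92, 96])) [[-0.0116, 0.0402, 0.0175], [0.0034, 0.0548, 0.0233], [0.0182, 0.0932, 0.0528]]
rod 554 [0.0027 0.0872 0.0287]
```

View pics/w3.png

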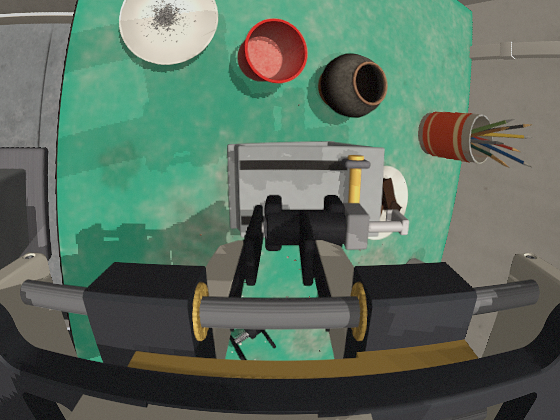

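The wrist view shows the probe above the bed with the brass bar at (355,180) and the hook tip at (405,228). The bed fit agrees to about 1 mm. I'll check the probe's pitch and yaw in the hand, then compute the descent.

```bash
python3 - <<'E'
from h import *
P=np.load("w3.npz")["P"]; s=robot.read_state(); R=Ro.from_rotvec(s["orientation"]).as_matrix()
t=(P.reshape(-1,3)-s["tool_pos"])@R; k=(abs(t[:,0])<.03)&(t[:,2]>.01)&(t[:,2]<.06); t=t[k]
for y in np.arange(-.012,.1,.008):
    q=t[abs(t[:,1]-y)<.004]
    if len(q)>5:
        top=np.percentile(q[:,2],3); u=q[q[:,2]<top+.004]; print(round(y,3),len(q),"ztop",top.round(4),"xmid",np.percentile(u[:,0],[3,97]).round(4))
print(delta(bedtcp(-.0735,-.001,.03),ori(7.4,1,25)),delta(bedtcp(-.0735,-.001,.001),ori(7.4,1,25)))
E
```

```text
-0.012 498 ztop 0.0129 xmid [-0.0102  0.0139]
-0.004 610 ztop 0.02 xmid [-0.0069  0.0091]
0.004 417 ztop 0.0197 xmid [-0.0064  0.0094]
0.012 293 ztop 0.0106 xmid [0.0025 0.0146]
0.02 208 ztop 0.0175 xmid [-0.0029  0.0144]
0.028 383 ztop 0.0196 xmid [-0.0046  0.0097]
0.036 574 ztop 0.0196 xmid [-0.0066  0.01  ]
0.044 539 ztop 0.019 xmid [-0.0099  0.0136]
0.052 523 ztop 0.0185 xmid [-0.0102  0.0142]
0.06 201 ztop 0.0185 xmid [-0.0095  0.0135]
0.068 116 ztop 0.0274 xmid [-0.0012  0.0054]
0.076 110 ztop 0.0278 xmid [-0.0013  0.0057]
0.084 262 ztop 0.0279 xmid [-0.0022  0.0068]
0.092 133 ztop 0.0275 xmid [-0.0035  0.0076]
([-0.0, 0.001, 0.0595], [-0.002, 0.001, -0.001]) ([0.0, 0.001, 0.0885], [-0.002, 0.001, -0.001])
```

View pics/s3.png

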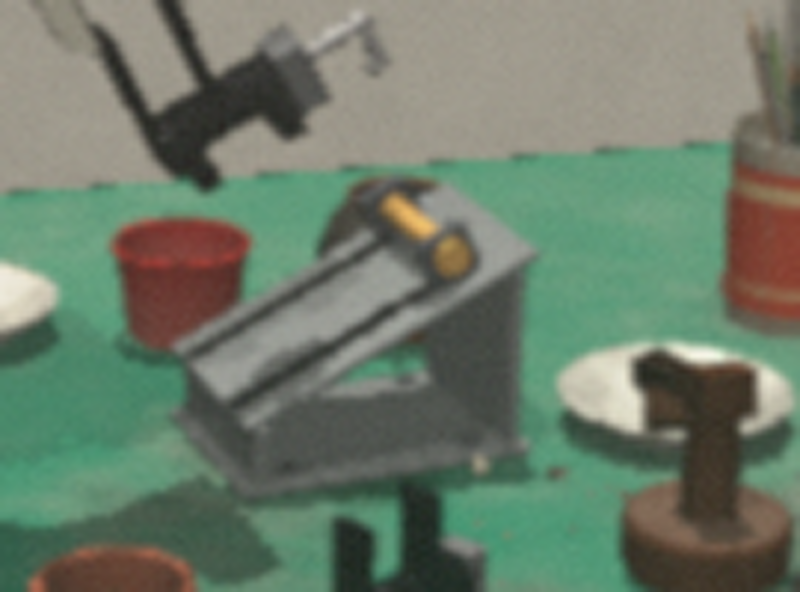

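The side crop shows the probe parallel to the bed with its hook out beyond the nose at crop (375,50). It sits straight in the hand, about 2 mm off in y. Now I lower it.

Request:
move_arm(deltas=[0, 0.001, 0.03, 0, 0, 0, 0, 0, 0.001, 0.055, 0, 0, 0, 0, 0, 0.001, 0.068, 0, 0, 0, 0, 0, 0.001, 0.078, 0, 0, 0, 0, 0, 0.001, 0.085, 0, 0, 0, 0, 0, 0.001, 0.0885, 0, 0, 0, 0, 0, 0.001, 0.0885, 0, 0, 0, 0])

```text
t: 6.48
tool_pos: [0.5872, 0.1939, 0.1125]
orientation: [1.858, 2.116, 0.47]
force: [-0.3, 0.3, -2.1]
opening: 0.037
gripper_force: 30.0
```

```bash
python3 - <<'E'
from h import *
im2,P2,s=cloud("side"); save(cv2.resize(im2[130:230,210:345],(800,592),interpolation=cv2.INTER_CUBIC),"s4.png")
print(s["t"],s["opening"],s["force"],((s["tool_pos"]-OB)@RB).round(4))
E
```

```text
6.475 0.037037763310429045 [-0.30987896  0.34855837 -2.06808495] [-0.0711  0.0003  0.0602]
```

View pics/s4.png

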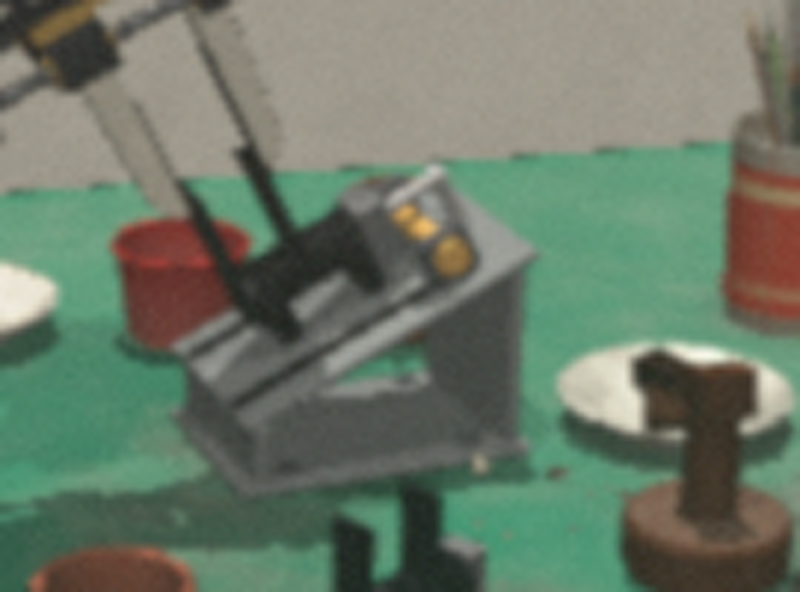

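The bar is in the mouth: crop (415,220), between the nose and the hook. I'll lower it the last 2 mm, then release gradually.

Request:
move_arm(deltas=[0, 0, 0.002, 0, 0, 0, 0, 0, 0, 0.0025, 0, 0, 0, 0, 0, 0, 0.0025, 0, 0, 0, 0, 0, 0, 0.0025, 0, 0, 0, 0.42, 0, 0, 0.0025, 0, 0, 0, 0.46, 0, 0, 0.0025, 0, 0, 0, 0.5, 0, 0, 0.0025, 0, 0, 0, 0.55, 0, 0, 0.0025, 0, 0, 0, 0.65, 0, 0, 0.0025, 0, 0, 0, 0.8, 0, 0, 0.0025, 0, 0, 0, 1, 0, 0, 0.0025, 0, 0, 0, 1, 0, 0, 0.0025, 0, 0, 0, 1])

```text
t: 8.02
tool_pos: [0.5883, 0.194, 0.1101]
orientation: [1.858, 2.116, 0.47]
force: [0.2, 0.8, -0.1]
opening: 0.0918
gripper_force: 0.0
```

```bash
python3 - <<'E'
from h import *
im,P,s=cloud("wrist"); 
im2,P2,_=cloud("side")
a=cv2.resize(im2[130:230,210:345],(400,296),interpolation=cv2.INTER_CUBIC); b=cv2.resize(im[130:290,200:440],(400,296)); save(np.hstack([a,b]),"f5.png")
print(s["t"],s["opening"],s["force"],((s["tool_pos"]-OB)@RB).round(4))
q=(P.reshape(-1,3)-OB)@RB; q=q[(q[:,0]>-.13)&(q[:,0]<.04)&(abs(q[:,1])<.028)&(q[:,2]>.008)&(q[:,2]<.1)]
for x in np.arange(-.12,.04,.006):
    t=q[abs(q[:,0]-x)<.003]
    if len(t)>5: z=np.percentile(t[:,2],97); u=t[t[:,2]>z-.004]; print(round(x,3),len(t),z.round(4),np.percentile(u[:,1],[3,97]).round(4))
E
```

```text
8.025 0.09175725173115339 [ 0.21465307  0.80794729 -0.1222484 ] [-0.0711  0.0002  0.0576]
-0.12 468 0.0994 [-0.0058  0.0106]
-0.114 26 0.0986 [-0.0059 -0.0023]
-0.102 90 0.0853 [-0.0117  0.0123]
-0.096 1157 0.0865 [-0.0123  0.0135]
-0.09 159 0.0344 [-0.0051  0.0063]
-0.084 177 0.0342 [-0.005   0.0065]
-0.078 244 0.0342 [-0.0061  0.0064]
-0.072 460 0.0386 [-0.0078  0.0082]
-0.066 412 0.0387 [-0.0077  0.0085]
-0.06 319 0.0387 [-0.0077  0.0084]
-0.054 793 0.0854 [-0.0121  0.0133]
-0.048 548 0.0862 [-0.0124  0.0135]
-0.042 195 0.0386 [-0.0045  0.0091]
-0.036 338 0.0386 [-0.0082  0.009 ]
-0.03 465 0.0383 [-0.0081  0.0088]
-0.024 859 0.0989 [-0.0059  0.0103]
-0.018 549 0.0983 [0.0096 0.0107]
-0.012 378 0.0975 [0.0096 0.0108]
-0.006 266 0.0388 [-0.0046  0.0129]
0.0 319 0.0292 [-0.0035  0.0039]
0.006 262 0.0294 [-0.0047  0.0054]
0.012 86 0.0298 [-0.0045  0.0058]
```

View pics/f5.png

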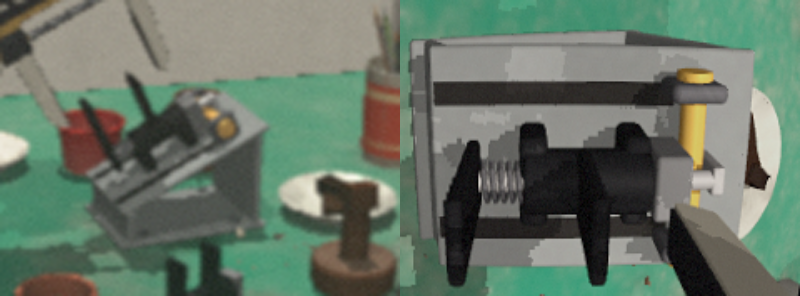

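The probe is clipped and lying flat, with the bar between nose and hook at right-crop (695,150). I'll back out along the tool axis.

Request:
move_arm(deltas=[0, 0, -0.02, 0, 0, 0, 1, 0, 0, -0.06, 0, 0, 0, 1, 0, 0, -0.11, 0, 0, 0, 1, 0, 0, -0.13, 0, 0, 0, 1, 0, 0, -0.13, 0, 0, 0, 1, 0, 0, -0.13, 0, 0, 0, 1])

```text
t: 8.88
tool_pos: [0.5334, 0.1867, 0.2264]
orientation: [1.859, 2.117, 0.468]
force: [-0.9, 0.4, -0.6]
opening: 0.0929
gripper_force: 0.0
```

```bash
python3 - <<'E'
from h import *
im,P,s=cloud("wrist")
q=(P.reshape(-1,3)-OB)@RB; q=q[(q[:,0]>-.13)&(q[:,0]<.04)&(abs(q[:,1])<.028)&(q[:,2]>.008)&(q[:,2]<.1)]
f=q[q[:,2]>.08]
for lo,hi in((-.13,-.075),(-.075,-.03)):
    z=f[(f[:,0]>lo)&(f[:,0]<hi)]; print(len(z),np.percentile(z,[3,50,97],axis=0).round(4).tolist())
n=q[(q[:,2]>.036)&(q[:,2]<.043)]; print(np.percentile(n,[2,98],axis=0).round(4).tolist())
print(s["t"],robot.close_job())
E
```

```text
213 [[-0.0999, -0.0131, 0.0808], [-0.0967, 0.0006, 0.0852], [-0.094, 0.0131, 0.0869]]
203 [[-0.0527, -0.0125, 0.0804], [-0.0501, 0.0002, 0.0851], [-0.0471, 0.0132, 0.0865]]
[[-0.0942, -0.0118, 0.0361], [-0.0065, 0.0123, 0.0397]]
the job is handed in; nothing more can be done
8.875 None
```

The grabber probe is clipped on the crossbar, lying flat and straight on the slope with the bar held between hook and nose; the arm is clear and the job was handed in at 8.9 s, though no verdict came back.

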